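# Move dried sample cells from the oven tray to the cooling rack in the same order

## Task

The four sample cells on the oven tray have no labels, so their order is the only record of which is which: move them all to the cooling rack so that they stand upright in its four recesses, one in each, in the same left-to-right order as on the tray. The cell at the tray's left end is held down by a toggle clamp: flip the clamp's arm up and over past its centre to free it. Keep the cells upright all the way and set each one flat on the floor of its recess.

Things in the scene. Friction and masses are not known exactly. Their poses are not given: they have to be found in the camera images.
- cell_round: sample cell: plain steel round can, 44 mm diameter. Stands upright and loose in a pan at the start; origin at the centre of its underside, z up. 50 mm tall; weighs 0.1 to 0.35 kg.
- cell_square: sample cell: aluminium block, square in plan, 38 x 38 mm; its x and y axes are normal to its side faces. Stands upright and loose in a pan at the start; origin at the centre of its underside, z up. 50 mm tall; weighs 0.1 to 0.35 kg.
- cell_hex: sample cell: steel, hexagonal in plan, 40 mm across flats, 46 mm across corners; its x axis is normal to one pair of flats (the next pairs are 60 degrees on). Stands upright and loose in a pan at the start; origin at the centre of its underside, z up. 50 mm tall; weighs 0.1 to 0.35 kg.
- cell_slim: sample cell: slim steel round post, 30 mm diameter, on a foot flange 46 mm in diameter and 8 mm thick. Stands upright and loose in a pan at the start; origin at the centre of its underside, z up. 50 mm tall; weighs 0.1 to 0.35 kg.
- pan_1: fixed square shallow dark-steel pan on the oven tray, the one in which cell_round stands at the start (the four pans look alike; the fourth, not listed, holds cell_slim). 66 x 66 mm, 8 mm high, walls and floor 3 mm thick (recess 60 x 60 mm, 5 mm deep). Origin: centre of its underside, 5 mm above the table, so its floor is 8 mm above the table
- pan_2: fixed square shallow dark-steel pan on the oven tray, the one in which cell_square stands at the start (the four pans look alike; the fourth, not listed, holds cell_slim). 66 x 66 mm, 8 mm high, walls and floor 3 mm thick (recess 60 x 60 mm, 5 mm deep). Origin: centre of its underside, 5 mm above the table, so its floor is 8 mm above the table
- pan_3: fixed square shallow dark-steel pan on the oven tray, the one in which cell_hex stands at the start (the four pans look alike; the fourth, not listed, holds cell_slim). 66 x 66 mm, 8 mm high, walls and floor 3 mm thick (recess 60 x 60 mm, 5 mm deep). Origin: centre of its underside, 5 mm above the table, so its floor is 8 mm above the table
- oven_tray: source: fixed aluminium plate 90 mm (x) x 315 mm (y), 5 mm thick, with four pans in a row at y = +112.5, +37.5, -37.5, -112.5 mm, x = 0. Origin: centre of its underside, on the table. A toggle clamp stands at its +y end (left as seen from the robot): hinge axis along x at y = +177.5 mm, 90 mm above the table, between two upright cheeks (outer faces x = +-16 mm, 36 mm long, tops at 95 mm)
- clamp_arm (a joint): toggle clamp, rad: 0 shut (at the start), grows up and over to +y, stop at 2.1. Steel bar 14 mm wide (x), 12 thick, 0.1 kg; shut it lies level, 80 mm from hinge to -y. 65 mm from the hinge an 18 mm foot hangs 3.5 mm above the end cell's top. Turns freely; falls shut if let go below 1.6, fully open beyond 1.7. Pinch lightly across its width from above, 58 mm from the hinge, and lead round, fingers down (it lags by 0.2)
- cooling_rack: target: fixed aluminium block, dark fins on its long sides, 90 mm (x) x 310 mm (y), four empty square recesses in a row at y = +112.5, +37.5, -37.5, -112.5 mm, x = 0, each 60 x 60 mm, 5 mm deep. Origin: centre of its underside, on the table; recess floors 18 mm, rims 23 mm above the table. Tray and rack both have +y to the robot's left, within 0.15 rad; either may be the nearer one

How it is judged:
On the way:
1. the clamp arm has been flipped up past its centre (value of joint clamp_arm above 1.75 rad), for 0.2 s.
At the end, for the whole second after the job is handed in: Each cell stands upright (within 0.1 rad), at rest, on the floor of the cooling-rack recess that has the same place in the row as the tray pan it started in (same y in the rack's frame as that pan has in the tray's), within 12 mm of the recess centre in x and in y and 4 mm of its floor height (((y of pan_1 in the frame of oven_tray between 0.0925 and 0.1325 m and y of cell_round in the frame of cooling_rack between 0.1005 and 0.1245 m) or (y of pan_1 in the frame of oven_tray between 0.0175 and 0.0575 m and y of cell_round in the frame of cooling_rack between 0.0255 and 0.0495 m) or (y of pan_1 in the frame of oven_tray between -0.0575 and -0.0175 m and y of cell_round in the frame of cooling_rack between -0.0495 and -0.0255 m) or (y of pan_1 in the frame of oven_tray between -0.1325 and -0.0925 m and y of cell_round in the frame of cooling_rack between -0.1245 and -0.1005 m)) and x of cell_round in the frame of cooling_rack between -0.012 and 0.012 m and z of cell_round in the frame of cooling_rack between 0.014 and 0.022 m and angle between each of cell_round, cell_square, cell_hex, cell_slim's own z axis and vertical below 0.1 rad and linear speed of each of cell_round, cell_square, cell_hex, cell_slim below 0.02 m/s and angular speed of each of cell_round, cell_square, cell_hex, cell_slim below 0.2 rad/s and ((y of pan_2 in the frame of oven_tray between 0.0925 and 0.1325 m and y of cell_square in the frame of cooling_rack between 0.1005 and 0.1245 m) or (y of pan_2 in the frame of oven_tray between 0.0175 and 0.0575 m and y of cell_square in the frame of cooling_rack between 0.0255 and 0.0495 m) or (y of pan_2 in the frame of oven_tray between -0.0575 and -0.0175 m and y of cell_square in the frame of cooling_rack between -0.0495 and -0.0255 m) or (y of pan_2 in the frame of oven_tray between -0.1325 and -0.0925 m and y of cell_square in the frame of cooling_rack between -0.1245 and -0.1005 m)) and x of cell_square in the frame of cooling_rack between -0.012 and 0.012 m and z of cell_square in the frame of cooling_rack between 0.014 and 0.022 m and ((y of pan_3 in the frame of oven_tray between 0.0925 and 0.1325 m and y of cell_hex in the frame of cooling_rack between 0.1005 and 0.1245 m) or (y of pan_3 in the frame of oven_tray between 0.0175 and 0.0575 m and y of cell_hex in the frame of cooling_rack between 0.0255 and 0.0495 m) or (y of pan_3 in the frame of oven_tray between -0.0575 and -0.0175 m and y of cell_hex in the frame of cooling_rack between -0.0495 and -0.0255 m) or (y of pan_3 in the frame of oven_tray between -0.1325 and -0.0925 m and y of cell_hex in the frame of cooling_rack between -0.1245 and -0.1005 m)) and x of cell_hex in the frame of cooling_rack between -0.012 and 0.012 m and z of cell_hex in the frame of cooling_rack between 0.014 and 0.022 m and (((y of pan_1 in the frame of oven_tray below 0.0925 m or y of pan_1 in the frame of oven_tray above 0.1325 m) and (y of pan_2 in the frame of oven_tray below 0.0925 m or y of pan_2 in the frame of oven_tray above 0.1325 m) and (y of pan_3 in the frame of oven_tray below 0.0925 m or y of pan_3 in the frame of oven_tray above 0.1325 m) and y of cell_slim in the frame of cooling_rack between 0.1005 and 0.1245 m) or ((y of pan_1 in the frame of oven_tray below 0.0175 m or y of pan_1 in the frame of oven_tray above 0.0575 m) and (y of pan_2 in the frame of oven_tray below 0.0175 m or y of pan_2 in the frame of oven_tray above 0.0575 m) and (y of pan_3 in the frame of oven_tray below 0.0175 m or y of pan_3 in the frame of oven_tray above 0.0575 m) and y of cell_slim in the frame of cooling_rack between 0.0255 and 0.0495 m) or ((y of pan_1 in the frame of oven_tray below -0.0575 m or y of pan_1 in the frame of oven_tray above -0.0175 m) and (y of pan_2 in the frame of oven_tray below -0.0575 m or y of pan_2 in the frame of oven_tray above -0.0175 m) and (y of pan_3 in the frame of oven_tray below -0.0575 m or y of pan_3 in the frame of oven_tray above -0.0175 m) and y of cell_slim in the frame of cooling_rack between -0.0495 and -0.0255 m) or ((y of pan_1 in the frame of oven_tray below -0.1325 m or y of pan_1 in the frame of oven_tray above -0.0925 m) and (y of pan_2 in the frame of oven_tray below -0.1325 m or y of pan_2 in the frame of oven_tray above -0.0925 m) and (y of pan_3 in the frame of oven_tray below -0.1325 m or y of pan_3 in the frame of oven_tray above -0.0925 m) and y of cell_slim in the frame of cooling_rack between -0.1245 and -0.1005 m)) and x of cell_slim in the frame of cooling_rack between -0.012 and 0.012 m and z of cell_slim in the frame of cooling_rack between 0.014 and 0.022 m); the robot touches nothing.
It fails at once if the round cell is tipped by more than 0.6 rad (34 degrees) (angle between cell_round's own z axis and vertical above 0.6 rad).
It fails at once if the square cell is tipped by more than 0.6 rad (34 degrees) (angle between cell_square's own z axis and vertical above 0.6 rad).
It fails at once if the hex cell is tipped by more than 0.6 rad (34 degrees) (angle between cell_hex's own z axis and vertical above 0.6 rad).
It fails at once if the slim cell is tipped by more than 0.6 rad (34 degrees) (angle between cell_slim's own z axis and vertical above 0.6 rad).
It also fails if it takes over 93 s, if anything falls off the work surface, if the arm or the gripper's body presses on something with over 40 N, if the wrist force passes 120 N, or if a joint passes its speed limit or range.

## Robot

A 6-joint arm with a two-finger parallel gripper is mounted at the origin on the work surface. World frame = base frame: x ahead of the robot, y to its left, z up, the work surface at z = 0. Lengths are in m, angles in rad, forces in N, time in s.
With the tool pointing down it reaches from about 0.25 to 0.8 m from the base axis. Payload 3.9 kg.
Tool frame: the origin (TCP) lies on the mounting face of the last link; the fingertips stand 173 mm ahead of it and the grasp point (between the pads) lies 155 mm ahead of it; z points along the fingers, y is the line along which they close (so a half turn about z gives the same grasp; the last joint's range is limited). The gripper opens to 85 mm and grips with 20 to 120 N. Pads are 22 mm wide; open, the fingers measure 114 mm over their backs; the gripper's body (76 mm by 85 mm) begins 54 mm behind the grasp point. The pads swing forward as they close: fully open they stand 13 mm farther back than shut.
Start: joints at [-1.24, 0.26, -0.138, 1.173, 0, 1.571], TCP at [0.171, -0.497, 0.405] pointing down, gripper open.
Joint ranges: [-2.78, 2.78], [-0.83, 1.72], [-1.28, 1.37], [-1.9, 2.12], [-1.57, 1.48], [-3.14, 3.14]. Speed limits (rad/s): [2.57, 2.57, 3.14, 3.14, 3.14, 3.14].

## Interface

Orientations are given as a rotation vector (axis times angle).
In Python, from bench import telemetry, snapshot, camera_info, order gives the robot as it stands.
- The arm moves only by the tool arm_command, never from a script. Its argument "increments" is a list of rows, each a list of 7 numbers: the closure, from 0 (fully open) to 1 (shut), then the shift along the tool's x, y, z in units of 150 mm (1.0 is 150 mm), then the turn, a rotation vector about the tool's x, y, z in units of pi rad (1.0 is pi rad). A call has 1 to 10 rows; each row is the pose to reach, as a shift and turn from the pose commanded when the call began, along the tool's axes at that moment, turning the shorter way round; what a row does not reach only later rows make up. A row lasts 1/10 s, in which the tool goes at most 50 mm and 8.59 degrees, less where a joint would pass 70% of its speed; a pose out of reach is approached as far as the arm can. A call with a number of a shift or a turn outside -1 to 1 is refused whole. A call with a gripper value outside its range is refused whole. The fingers move at their own pace and stop on an object; the grip force is fixed at half the most. Time passes only in rows, so rows that repeat a pose let the fingers close. It gives the time, the measured TCP pose, the force, the opening and the grip force at its end, in the units of the state.
- telemetry.sense(): the state, without advancing time (a new reading comes with each control period).
- snapshot(name): name is "scene" or "top"; returns the picture (400x640x3 uint8, blue, green, red); there is no depth.
- camera_info(name): a dict with "K" (3x3 intrinsics, pixels), "k1" (the pictures are not rectified: a ray, as slopes to the right and down, at radius r is drawn at 1 + k1 r^2 times it, then the intrinsics apply), "R" (3x3) and "t" (3): a world point X has camera coordinates R X + t. Camera axes: x right, y down, z forward; pixel columns grow to the right and rows downward; lengths in m; the calibration is good to about 2 mm. A picture is of the moment at which its call begins. camera_info takes no time and is no camera call.
- order.close_job(): hands the job in; it is judged then, once.
The state is a dict: "t": time; "joints": joint angles; "joint_vel": joint speeds; "joint_torque": joint torques, N m; "ee_pos": TCP position; "tool_rot": TCP orientation; "wrist_force": force on the tool from outside, world axes, zero at the start; "wrist_torque": the same for the moment, N m; "opening": finger opening in m; "grip_force": force on a finger pad.
Only numpy, scipy, OpenCV 4.12 (cv2) and the standard library are available. Lean on these libraries where they do the work, as an engineer would, in place of code of your own. Each camera call takes 0.05 s, during which the arm holds its last target. There are 200 camera calls.

## Working session

There is one attempt and no reset: what is moved stays moved. The work goes in short steps, Python scripts to look and compute and a tool call to move; the robot and the scene stay as the last step left them, time stands still between calls to the robot, and variables do not carry over. Pictures are saved under pics/ and viewed, at most 14 in all, crops included, and the job is handed in when it is done.

Besides the shell and the picture viewer there is one more tool, called after "Emit:" as name(argument=value, ...) on one line, values as JSON. arm_command: Moves the arm, as the interface text tells. Its arguments: {"type":"object","properties":{"increments":{"type":"array"}},"required":["increments"]}

```bash
mkdir -p pics; ls
python3 - <<'E'
from bench import telemetry, snapshot, camera_info
import cv2
s=telemetry.sense();print(s)
for n in("top","scene"):
    cv2.imwrite(f"pics/{n}0.png",snapshot(n));print(n,camera_info(n))
E
```

```text
pics
{'t': 0.0, 'joints': array([-1.23994180e+00,  2.60690118e-01, -1.39371018e-01,  1.17266357e+00,
        3.47289061e-05,  1.57080928e+00]), 'joint_vel': array([ 0.00118645, -0.00079431,  0.00103284, -0.00178235,  0.00086786,
        0.00057886]), 'joint_torque': array([-6.96669849e-04, -4.05672956e+01,  2.53925568e+01,  1.86086912e-02,
       -3.44300288e-04,  5.12639318e-06]), 'ee_pos': array([ 0.17044431, -0.49621214,  0.40386061]), 'tool_rot': array([-3.09682550e+00, -5.17003659e-01,  4.44753414e-04]), 'wrist_force': array([-0.70211618,  1.0837232 , -0.36043478]), 'wrist_torque': array([-0.03910781, -0.02769985, -0.01408159]), 'grip_force': 0.0, 'opening': 0.08552800008172023}
top {'K': array([[471.96082406,   0.        , 319.04312961],
       [  0.        , 471.96082406, 200.12230814],
       [  0.        ,   0.        ,   1.        ]]), 'k1': -0.03218128744983956, 'R': array([[-0.01660051, -0.99974354, -0.01540359],
       [-0.98030257,  0.01930613, -0.19655571],
       [ 0.19680268,  0.01183725, -0.98037166]]), 't': array([0.04493202, 0.56458135, 0.89115446])}
scene {'K': array([[447.11402072,   0.        , 318.08146377],
       [  0.        , 447.11402072, 202.57679137],
       [  0.        ,   0.        ,   1.        ]]), 'k1': 0.019180237386993978, 'R': array([[-0.61112517,  0.79153354,  0.00082788],
       [ 0.64862121,  0.50138472, -0.57262892],
       [-0.45367008, -0.34941097, -0.81981427]]), 't': array([ 0.32439874, -0.28880949,  1.08232731])}
```

View pics/top0.png

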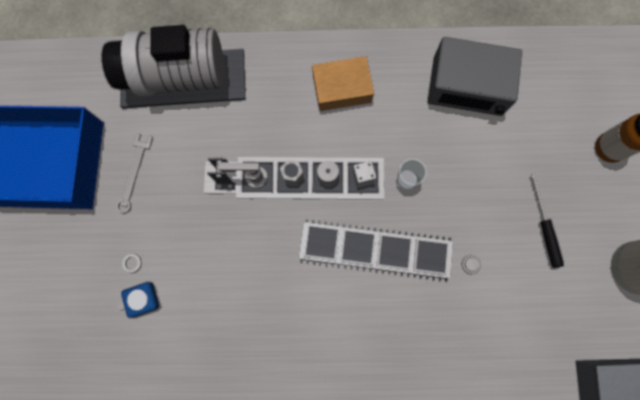

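View pics/scene0.png

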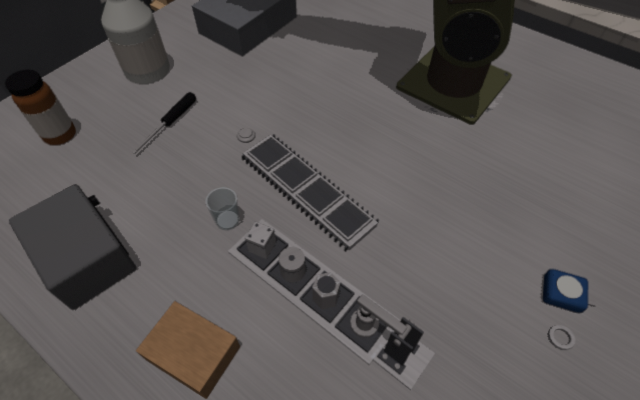

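The top view shows, from the left on the tray: slim (under the clamp, ~(257,175)), hex (292,172), round (328,173), square (364,175). The rack is nearer the robot, at (376,250). I'll enlarge it next.

Run:
```python
import cv2
a=cv2.imread("pics/top0.png")
cv2.imwrite("pics/c1.png",cv2.resize(a[148:208,198:398],None,fx=4,fy=4,interpolation=cv2.INTER_CUBIC))
cv2.imwrite("pics/c2.png",cv2.resize(a[212:288,290:465],None,fx=4,fy=4,interpolation=cv2.INTER_CUBIC))
b=cv2.imread("pics/scene0.png")
cv2.imwrite("pics/c3.png",cv2.resize(b[215:385,225:435],None,fx=3.5,fy=3.5,interpolation=cv2.INTER_CUBIC))
import numpy as np
c=np.full((240+304,800,3),0,np.uint8);p=cv2.imread("pics/c1.png");q=cv2.imread("pics/c2.png")
c[:240]=p;c[240:,:700]=q;cv2.imwrite("pics/c12.png",c)
```

```text
(no output)
```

View pics/c12.png

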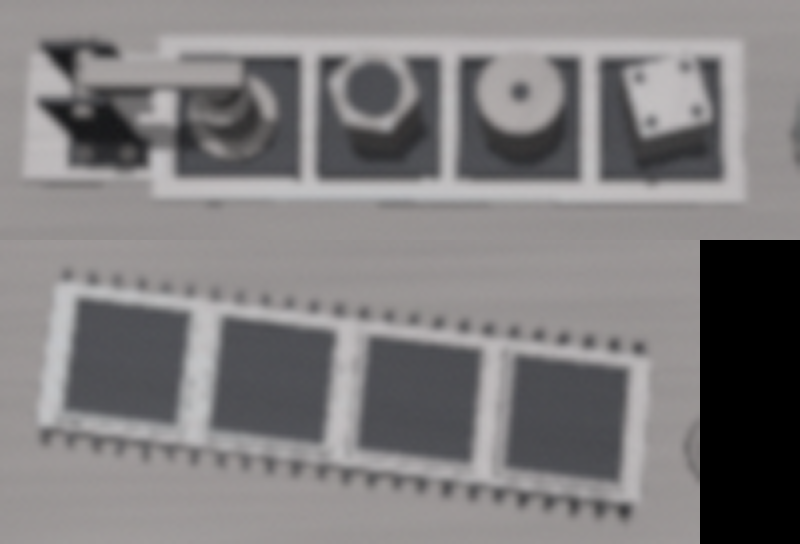

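View pics/c3.png

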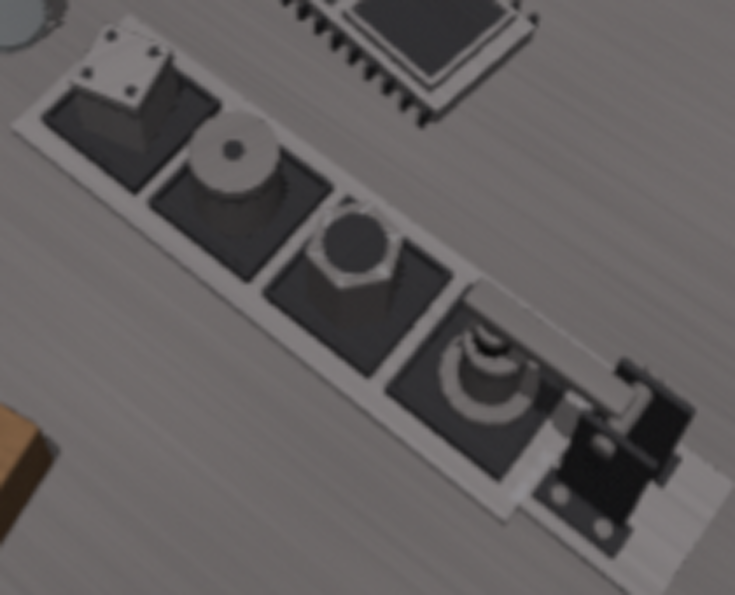

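Read from the crops: 
- **Pans:** dark squares with top-view crop corners at (177,57)…(722,180).
- **Cells:** round top is centred at (521,92), hex at (374,92), square at (667,93). The slim flange is at (233,115).
- **Clamp:** the arm top runs from (78,73) to (243,73).
- **Rack:** recess centres run from (128,121) to (567,178) in the lower crop.

```bash
cat > h.py <<'E'
import numpy as np, cv2
from bench import telemetry, camera_info
from scipy.spatial.transform import Rotation as Ro
def ray(n,px):
    c=camera_info(n);K=c["K"];d=np.array([c["k1"],0,0,0.]);R=np.array(c["R"]);t=np.array(c["t"])
    u=cv2.undistortPoints(np.array(px,float).reshape(-1,1,2),K,d).reshape(-1,2)
    return -R.T@t,np.c_[u,np.ones(len(u))]@R
def onz(n,px,z):
    o,d=ray(n,px);return (o+d*((z-o[2])/d[:,2:]))[:,:2]
def crop(uv,f,ox,oy):
    uv=np.array(uv,float);return (uv+.5)/f-.5+[ox,oy]
T=lambda uv:crop(uv,4,198,148)
K2=lambda uv:crop(np.array(uv)-[0,240],4,290,212)
S=lambda uv:crop(uv,3.5,225,215)
def go(pos,yaw):
    "row numbers from the measured pose to TCP pos with tool x at world yaw, pointing down"
    s=telemetry.sense();R=Ro.from_rotvec(s["tool_rot"])
    c,q=np.cos(yaw),np.sin(yaw);G=Ro.from_matrix(np.array([[c,q,0],[q,-c,0],[0,0,-1.]]))
    return np.round(np.r_[R.inv().apply(np.array(pos)-s["ee_pos"])/.15,(R.inv()*G).as_rotvec()/np.pi],3)
E
python3 - <<'E'
from h import *
np.set_printoptions(precision=4,suppress=True)
pans=onz("top",T([(177,57),(722,57),(722,180),(177,180)]),.013);print("pan corners",pans,pans.mean(0))
print("tray plate",onz("top",T([(158,37),(744,40),(744,202),(152,200)]),.005))
for nm,uv,sv in(("round",(521,92),(235,152)),("hex",(374,92),(355,243)),("square",(671,95),(120,62))):
    print(nm,onz("top",T([uv]),.058),onz("scene",S([sv]),.058))
print("slim",onz("top",T([(233,115)]),.016),onz("scene",S([(489,375)]),.016))
print("sq corners",onz("top",T([(622,72),(692,54),(712,110),(643,137)]),.058))
print("arm",onz("top",T([(78,73),(243,73)]),.096),onz("scene",S([(480,290),(635,400)]),.096))
print("hexcorn",onz("top",T([(328,88),(345,57),(400,55),(420,92),(400,128),(348,130)]),.058))
r=onz("top",K2([(128,361.5),(567,418)]),.02);print("rack",r,r.mean(0),np.diff(r,axis=0))
print("rack corners",onz("top",K2([(77,298),(192,312),(180,425),(63,411),(512,355),(630,368),(620,482),(505,467)]),.02))
E
```

```text
pan corners [[ 0.6609  0.1993]
 [ 0.6547 -0.0922]
 [ 0.5877 -0.0894]
 [ 0.5934  0.1982]] [0.6242 0.054 ]
tray plate [[ 0.6747  0.2112]
 [ 0.6663 -0.1054]
 [ 0.5772 -0.1015]
 [ 0.5845  0.2128]]
round [[0.6257 0.0157]] [[0.6254 0.0176]]
hex [[0.6272 0.0904]] [[0.6278 0.091 ]]
square [[ 0.6225 -0.0602]] [[ 0.6216 -0.0592]]
slim [[0.6274 0.1684]] [[0.6268 0.1688]]
sq corners [[ 0.6351 -0.0358]
 [ 0.6439 -0.0717]
 [ 0.6143 -0.0806]
 [ 0.601  -0.0453]]
arm [[0.6298 0.2329]
 [0.628  0.1517]] [[0.6268 0.156 ]
 [0.6274 0.2327]]
hexcorn [[0.6298 0.1138]
 [0.646  0.1051]
 [0.6464 0.077 ]
 [0.6267 0.067 ]
 [0.6081 0.0773]
 [0.6076 0.1036]]
rack [[ 0.4849  0.0313]
 [ 0.4519 -0.1915]] [ 0.4684 -0.0801] [[-0.0331 -0.2228]]
rack corners [[ 0.5183  0.057 ]
 [ 0.5099 -0.0021]
 [ 0.4521  0.0054]
 [ 0.4602  0.0649]
 [ 0.4846 -0.1654]
 [ 0.4767 -0.2253]
 [ 0.4191 -0.2163]
 [ 0.4278 -0.1586]]
```

```bash
cat >> h.py <<'E'
def plan(*wp):
    "wp: (x,y,z,yaw) of the TCP; numbers of each leg from the one before, first from the measured pose"
    s=telemetry.sense();p,R=s["ee_pos"],Ro.from_rotvec(s["tool_rot"])
    for x,y,z,w in wp:
        c,q=np.cos(w),np.sin(w);G=Ro.from_matrix(np.array([[c,q,0],[q,-c,0],[0,0,-1.]]))
        P=np.array([x,y,z]);print(np.round(np.r_[R.inv().apply(P-p)/.15,(R.inv()*G).as_rotvec()/np.pi],3).tolist());p,R=P,G
E
python3 - <<'E'
from h import *
a=np.array([.170,-.496,.404,.34]);b=np.array([.628,.1735,.33,1.549])
plan(*[a+(b-a)*k/5 for k in range(1,6)])
E
```

```text
[0.865, -0.648, 0.099, -0.001, -0.0, -0.08]
[1.001, -0.41, 0.099, 0.0, 0.0, -0.077]
[1.07, -0.159, 0.099, 0.0, 0.0, -0.077]
[1.077, 0.102, 0.099, 0.0, 0.0, -0.077]
[1.021, 0.357, 0.099, 0.0, 0.0, -0.077]
```

Emit:
arm_command(increments=[[0,0.865,-0.648,0.1,0,0,-0.08],[0,0.865,-0.648,0.1,0,0,-0.08],[0,0.865,-0.648,0.1,0,0,-0.08],[0,0.865,-0.648,0.1,0,0,-0.08]])

```text
t: 0.5
ee_pos: [0.2625, -0.3588, 0.3888]
tool_rot: [-3.004, -0.906, -0.0]
wrist_force: [-0.5, -0.5, -0.5]
opening: 0.0854
grip_force: 0.0
```

Emit:
arm_command(increments=[[0,1.0,-0.41,0.1,0,0,-0.077],[0,1.0,-0.41,0.1,0,0,-0.077],[0,1.0,-0.41,0.1,0,0,-0.077],[0,1.0,-0.41,0.1,0,0,-0.077]])

```text
t: 0.9
ee_pos: [0.3545, -0.2257, 0.3742]
tool_rot: [-2.874, -1.264, -0.001]
wrist_force: [-0.8, -0.5, -0.9]
opening: 0.0857
grip_force: 0.0
```

Emit:
arm_command(increments=[[0,1.0,-0.16,0.1,0,0,-0.077],[0,1.0,-0.16,0.1,0,0,-0.077],[0,1.0,-0.16,0.1,0,0,-0.077],[0,1.0,-0.16,0.1,0,0,-0.077]])

```text
t: 1.3
ee_pos: [0.44, -0.0987, 0.3591]
tool_rot: [-2.7, -1.605, -0.003]
wrist_force: [-0.2, -0.2, -0.3]
opening: 0.085
grip_force: 0.0
```

Emit:
arm_command(increments=[[0,1.0,0.1,0.1,0,0,-0.077],[0,1.0,0.1,0.1,0,0,-0.077],[0,1.0,0.1,0.1,0,0,-0.077],[0,1.0,0.1,0.1,0,0,-0.077]])

```text
t: 1.7
ee_pos: [0.5261, 0.0248, 0.3439]
tool_rot: [2.489, 1.917, 0.004]
wrist_force: [-1.4, -0.4, -0.7]
opening: 0.0854
grip_force: 0.0
```

Emit:
arm_command(increments=[[0,1.0,0.357,0.1,0,0,-0.077],[0,1.0,0.357,0.1,0,0,-0.077],[0,1.0,0.357,0.1,0,0,-0.077],[0,1.0,0.357,0.1,0,0,-0.077],[0,1.0,0.357,0.1,0,0,-0.077]])

```text
t: 2.2
ee_pos: [0.6145, 0.1528, 0.3287]
tool_rot: [-2.244, -2.199, 0.002]
wrist_force: [-0.1, -0.9, -0.8]
opening: 0.085
grip_force: 0.0
```

Run:
```python
from h import *
s=telemetry.sense();print(s["t"],s["ee_pos"],s["joints"],s["wrist_force"])
plan((.628,.1735,.33,1.549),(.628,.1735,.254,1.549))
```

```text
2.2 [0.61447098 0.15281376 0.32866476] [ 2.43903703e-01  4.82568783e-01  3.57557064e-03  1.09321841e+00
 -6.75728554e-04  1.83480072e+00] [-0.12052855 -0.92772781 -0.76460402]
[0.14, 0.087, -0.009, -0.0, 0.0, 0.001]
[0.0, 0.0, 0.507, 0.0, 0.0, 0.0]
```

Emit:
arm_command(increments=[[0,0.14,0.087,0,0,0,0],[0,0.14,0.087,0,0,0,0],[0,0.14,0.087,0.25,0,0,0],[0,0.14,0.087,0.5,0,0,0],[0,0.14,0.087,0.5,0,0,0]])

```text
t: 2.7
ee_pos: [0.6237, 0.1704, 0.2499]
tool_rot: [-2.243, -2.192, 0.017]
wrist_force: [-1.5, -1.0, -0.4]
opening: 0.0852
grip_force: 0.0
```

Emit:
arm_command(increments=[[0.86,0,0,0,0,0,0],[0.86,0,0,0,0,0,0],[0.86,0,0,0,0,0,0],[0.86,0,0,0,0,0,0],[0.86,0,0,0,0,0,0],[0.86,0,0,0,0,0,0],[0.86,0,0,0,0,0,0],[0.86,0,0,0,0,0,0]])

```text
t: 3.5
ee_pos: [0.6285, 0.1735, 0.2561]
tool_rot: [2.243, 2.196, 0.005]
wrist_force: [1.4, -1.0, 5.7]
opening: 0.013
grip_force: 41.5
```

Run:
```python
from h import *
from bench import snapshot
a=snapshot("scene")[215:385,265:475]
cv2.imwrite("pics/g1.png",cv2.resize(a,None,fx=3,fy=3,interpolation=cv2.INTER_CUBIC))
```

```text
(no output)
```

View pics/g1.png

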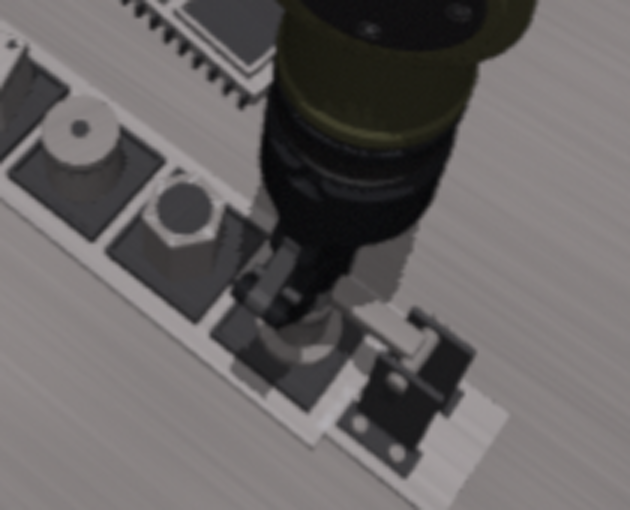

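The fingers hold the clamp arm (bar end under the fingers at ~(330,290); hinge at ~(420,340)). Next I lead it round.

Emit:
arm_command(increments=[[0.86,0.002,0,-0.039,0,0,0],[0.86,0.008,0,-0.077,0,0,0],[0.86,0.017,0,-0.114,0,0,0],[0.86,0.031,0,-0.151,0,0,0],[0.86,0.047,0,-0.185,0,0,0],[0.86,0.068,0,-0.218,0,0,0],[0.86,0.091,0,-0.249,0,0,0],[0.86,0.117,0,-0.277,0,0,0],[0.86,0.146,0,-0.303,0,0,0],[0.86,0.178,0,-0.325,0,0,0]])

```text
t: 4.55
ee_pos: [0.6293, 0.2001, 0.3021]
tool_rot: [2.243, 2.196, 0.001]
wrist_force: [6.9, -0.7, -7.1]
opening: 0.0131
grip_force: 36.3
```

Emit:
arm_command(increments=[[0.86,0.034,0,-0.019,0,0,0],[0.86,0.069,0,-0.035,0,0,0],[0.86,0.106,0,-0.047,0,0,0],[0.86,0.143,0,-0.056,0,0,0],[0.86,0.182,0,-0.06,0,0,0],[0.86,0.22,0,-0.061,0,0,0],[0.86,0.259,0,-0.058,0,0,0],[0.86,0.297,0,-0.051,0,0,0],[0.86,0.334,0,-0.041,0,0,0],[0.86,0.37,0,-0.026,0,0,0]])

```text
t: 5.55
ee_pos: [0.6284, 0.2559, 0.3068]
tool_rot: [-2.243, -2.197, 0.002]
wrist_force: [-0.3, 0.3, 0.4]
opening: 0.0118
grip_force: 0.0
```

Emit:
arm_command(increments=[[0.86,0.034,0,0.018,0,0,0],[0.86,0.067,0,0.039,0,0,0],[0.86,0.067,0,0.039,0,0,0],[0.86,0.067,0,0.039,0,0,0]])

```text
t: 5.95
ee_pos: [0.6289, 0.2658, 0.3009]
tool_rot: [-2.244, -2.198, 0.002]
wrist_force: [0.1, -0.3, -0.0]
opening: 0.0116
grip_force: 0.0
```

Run:
```python
from h import *
from bench import snapshot
a=snapshot("scene")[195:385,265:475]
cv2.imwrite("pics/g2.png",cv2.resize(a,None,fx=3,fy=3,interpolation=cv2.INTER_CUBIC))
```

```text
(no output)
```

View pics/g2.png

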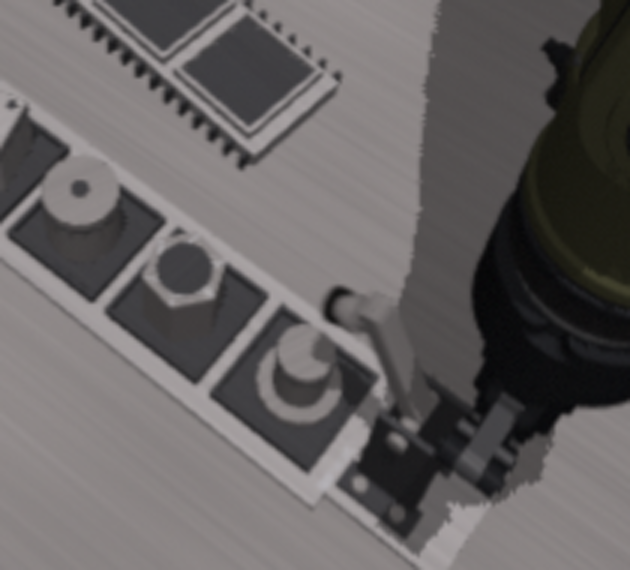

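```bash
cat >> h.py <<'E'
def proj(n,X):
    c=camera_info(n);r,_=cv2.Rodrigues(np.array(c["R"]))
    return cv2.projectPoints(np.array(X,float).reshape(-1,1,3),r,np.array(c["t"]),c["K"],np.array([c["k1"],0,0,0.]))[0].reshape(-1,2)
E
python3 - <<'E'
from h import *
from bench import snapshot
for th in np.arange(0.6,2.2,.2): print(round(th,1),((proj("scene",[.6288,.2315-.08*np.cos(th),.09+.08*np.sin(th)])-[265,195])*3).round())
print(((proj("scene",[.6288,.2315,.09])-[265,195])*3).round())
a=snapshot("scene")[195:385,265:475]; b=cv2.imread("pics/g2.png"); b=cv2.resize(b,(210,190),interpolation=cv2.INTER_AREA)
print(np.abs(a.astype(int)-b).max(2)[80:150,90:160].max())
E
```

```text
0.6 [[311. 289.]]
0.8 [[333. 291.]]
1.0 [[358. 298.]]
1.2 [[388. 310.]]
1.4 [[419. 326.]]
1.6 [[452. 347.]]
1.8 [[483. 371.]]
2.0 [[512. 396.]]
[[418. 407.]]
131
```

Run:
```python
from h import *
plan((.628,.1735,.30,1.549),(.628,.1735,.244,1.549))
```

```text
[-0.614, 0.005, 0.01, -0.0, 0.0, 0.0]
[0.0, 0.0, 0.373, 0.0, 0.0, 0.0]
```

Emit:
arm_command(increments=[[0,-0.3,0.005,0,0,0,0],[0,-0.614,0.005,0,0,0,0],[0,-0.614,0.005,0.01,0,0,0],[0,-0.614,0.005,0.01,0,0,0],[0,-0.614,0.005,0.01,0,0,0],[0,-0.614,0.005,0.01,0,0,0],[0,-0.614,0.005,0.2,0,0,0],[0,-0.614,0.005,0.38,0,0,0],[0,-0.614,0.005,0.38,0,0,0]])

```text
t: 6.95
ee_pos: [0.6261, 0.1742, 0.2406]
tool_rot: [-2.24, -2.197, 0.01]
wrist_force: [-1.3, 0.5, -0.1]
opening: 0.0854
grip_force: 0.0
```

Emit:
arm_command(increments=[[0.86,0,0,0,0,0,0],[0.86,0,0,0,0,0,0],[0.86,0,0,0,0,0,0],[0.86,0,0,0,0,0,0],[0.86,0,0,0,0,0,0],[0.86,0,0,0,0,0,0],[0.86,0,0,0,0,0,0],[0.86,0,0,0,0,0,0]])

```text
t: 7.75
ee_pos: [0.6288, 0.1736, 0.2456]
tool_rot: [2.244, 2.197, 0.003]
wrist_force: [1.2, -0.0, 5.5]
opening: 0.0127
grip_force: 50.0
```

Emit:
arm_command(increments=[[0.86,0.002,0,-0.039,0,0,0],[0.86,0.008,0,-0.077,0,0,0],[0.86,0.017,0,-0.114,0,0,0],[0.86,0.031,0,-0.151,0,0,0],[0.86,0.047,0,-0.185,0,0,0],[0.86,0.068,0,-0.218,0,0,0],[0.86,0.091,0,-0.249,0,0,0],[0.86,0.117,0,-0.277,0,0,0],[0.86,0.146,0,-0.303,0,0,0],[0.86,0.178,0,-0.325,0,0,0]])

```text
t: 8.75
ee_pos: [0.6296, 0.1988, 0.2915]
tool_rot: [2.243, 2.193, -0.006]
wrist_force: [7.2, -5.2, -7.2]
opening: 0.0134
grip_force: 47.4
```

Run:
```python
from h import *
from bench import snapshot
a=snapshot("scene")[195:385,265:475]
cv2.imwrite("pics/g3.png",cv2.resize(a,None,fx=3,fy=3,interpolation=cv2.INTER_CUBIC))
print(telemetry.sense()["wrist_torque"])
```

```text
[-1.25965447 -1.31625628 -0.04832072]
```

View pics/g3.png

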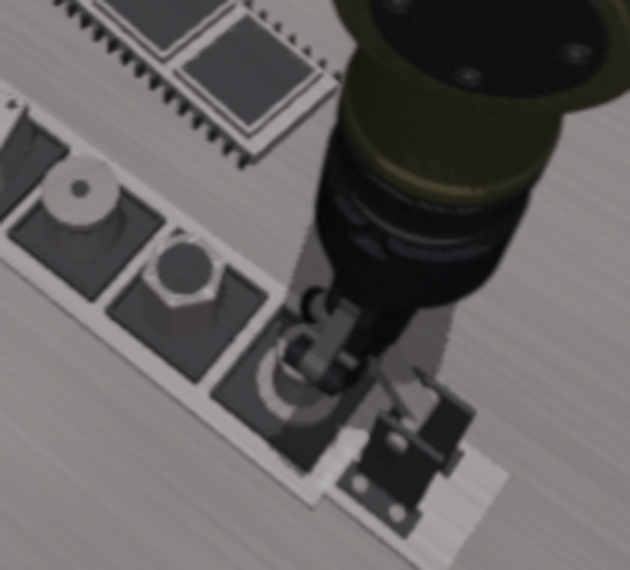

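The arm is held in the fingers and rises with them, at about 0.8 rad (foot at ~(315,303)). Continuing.

Emit:
arm_command(increments=[[0.86,0.034,0,-0.017,0,0,0],[0.86,0.069,0,-0.03,0,0,0],[0.86,0.106,0,-0.04,0,0,0],[0.86,0.143,0,-0.046,0,0,0],[0.86,0.182,0,-0.048,0,0,0]])

```text
t: 9.3
ee_pos: [0.63, 0.2247, 0.3006]
tool_rot: [2.242, 2.189, -0.007]
wrist_force: [3.4, -10.6, 5.2]
opening: 0.0129
grip_force: 46.8
```

Emit:
arm_command(increments=[[0.86,0.038,0,0,0,0,0],[0.86,0.077,0,0.004,0,0,0],[0.86,0.115,0,0.011,0,0,0],[0.86,0.152,0,0.02,0,0,0]])

```text
t: 9.7
ee_pos: [0.6305, 0.248, 0.2986]
tool_rot: [2.242, 2.191, -0.004]
wrist_force: [4.7, -9.3, 5.6]
opening: 0.013
grip_force: 44.0
```

Emit:
arm_command(increments=[[0.86,0.036,0,0.015,0,0,0],[0.86,0.07,0,0.033,0,0,0],[0.86,0.103,0,0.054,0,0,0],[0.86,0.135,0,0.078,0,0,0],[0.86,0.135,0,0.078,0,0,0]])

```text
t: 10.2
ee_pos: [0.6312, 0.2718, 0.2873]
tool_rot: [2.243, 2.198, 0.007]
wrist_force: [3.1, 1.7, 7.1]
opening: 0.013
grip_force: 31.9
```

Run:
```python
from h import *
from bench import snapshot
a=snapshot("scene")[195:385,265:475]
cv2.imwrite("pics/g4.png",cv2.resize(a,None,fx=3,fy=3,interpolation=cv2.INTER_CUBIC))
```

```text
(no output)
```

View pics/g4.png

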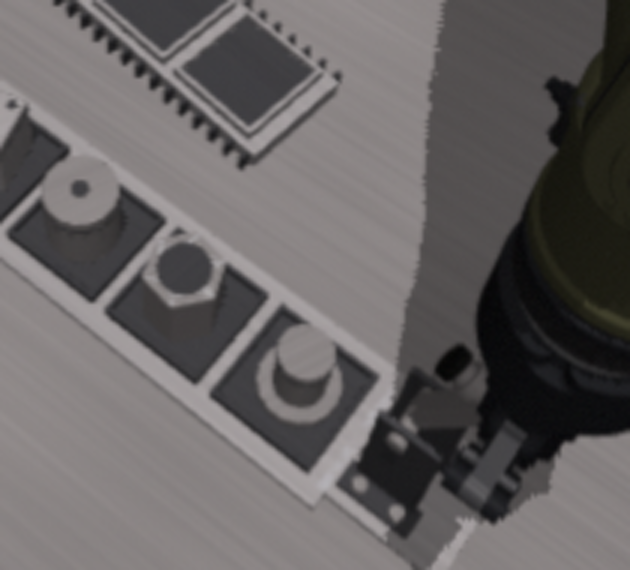

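The arm is over and open (foot at ~(455,360) past the hinge), and the slim cell at ~(300,370) is free.

Run:
```python
from h import *
s=telemetry.sense();x,y,z=s["ee_pos"]
print(s["t"],s["joints"])
plan((x,y,.33,1.549),(.627,.1686,.33,1.549),(.627,.1686,.196,1.549),(.627,.1686,.28,1.549),(.4849,.0312,.28,1.423),(.4849,.0312,.2065,1.423),(.4849,.0312,.30,1.423),
(.6275,.0907,.30,1.55),(.6275,.0907,.193,1.55),(.6275,.0907,.28,1.55),(.4739,-.043,.28,1.423),(.4739,-.043,.2035,1.423))
```

```text
10.25 [4.06281889e-01 5.95873780e-01 9.45254690e-02 1.06468133e+00
 1.85491649e-04 1.99728153e+00]
[0.001, 0.001, -0.284, 0.001, -0.001, 0.001]
[-0.687, -0.013, 0.0, 0.0, 0.0, 0.0]
[0.0, 0.0, 0.893, 0.0, 0.0, 0.0]
[0.0, 0.0, -0.56, 0.0, 0.0, 0.0]
[-0.936, -0.927, 0.0, 0.0, 0.0, 0.04]
[0.0, 0.0, 0.49, 0.0, 0.0, 0.0]
[0.0, 0.0, -0.623, 0.0, 0.0, 0.0]
[0.532, 0.882, 0.0, 0.0, 0.0, -0.04]
[0.0, 0.0, 0.713, 0.0, 0.0, 0.0]
[0.0, 0.0, -0.58, 0.0, 0.0, 0.0]
[-0.912, -1.005, 0.0, 0.0, 0.0, 0.04]
[0.0, 0.0, 0.51, 0.0, 0.0, 0.0]
```

Emit:
arm_command(increments=[[0,0,0,0,0,0,0],[0,0,0,0,0,0,0],[0,0,0,0,0,0,0],[0,0,0,0,0,0,0],[0,0,0,-0.15,0,0,0],[0,0,0,-0.285,0,0,0],[0,0,0,-0.285,0,0,0]])

```text
t: 10.95
ee_pos: [0.6309, 0.2709, 0.3315]
tool_rot: [2.243, 2.197, 0.007]
wrist_force: [0.3, -0.4, 0.0]
opening: 0.0858
grip_force: 0.0
```

Emit:
arm_command(increments=[[0,-0.34,-0.01,0,0,0,0],[0,-0.68,-0.026,0,0,0,0],[0,-0.68,-0.026,0,0,0,0],[0,-0.68,-0.026,0,0,0,0],[0,-0.68,-0.026,0,0,0,0]])

```text
t: 11.45
ee_pos: [0.624, 0.1692, 0.328]
tool_rot: [-2.244, -2.198, 0.0]
wrist_force: [-0.3, 0.3, 0.1]
opening: 0.0856
grip_force: 0.0
```

Run:
```python
from h import *
plan((.627,.1686,.196,1.549))
```

```text
[-0.004, 0.02, 0.88, -0.0, -0.0, 0.0]
```

Emit:
arm_command(increments=[[0,-0.004,0.02,0.2,0,0,0],[0,-0.004,0.02,0.45,0,0,0],[0,-0.004,0.02,0.7,0,0,0],[0,-0.004,0.02,0.8,0,0,0],[0,-0.004,0.02,0.88,0,0,0],[0,-0.004,0.02,0.88,0,0,0],[0,-0.004,0.02,0.88,0,0,0]])

```text
t: 12.15
ee_pos: [0.6275, 0.1689, 0.1971]
tool_rot: [2.243, 2.199, 0.002]
wrist_force: [-0.4, 1.3, -0.5]
opening: 0.0852
grip_force: 0.0
```

Emit:
arm_command(increments=[[1,0,0,0,0,0,0],[1,0,0,0,0,0,0],[1,0,0,0,0,0,0],[1,0,0,0,0,0,0],[1,0,0,0,0,0,0],[1,0,0,0,0,0,0],[1,0,0,0,0,0,0],[1,0,0,0,0,0,0]])

```text
t: 12.95
ee_pos: [0.6275, 0.1681, 0.1974]
tool_rot: [2.244, 2.197, 0.002]
wrist_force: [0.4, -0.3, 5.5]
opening: 0.0287
grip_force: 59.2
```

Run:
```python
from h import *
z=telemetry.sense()["ee_pos"][2];print(z)
plan((.627,.1686,z+.085,1.549),(.4849,.0312,z+.085,1.423),(.4849,.0312,z+.0105,1.423))
```

```text
0.19741198992324344
[0.004, -0.002, -0.567, 0.001, -0.0, 0.0]
[-0.936, -0.927, 0.0, 0.0, 0.0, 0.04]
[0.0, 0.0, 0.497, 0.0, 0.0, 0.0]
```

Emit:
arm_command(increments=[[1,0,0,-0.1,0,0,0],[1,0,0,-0.3,0,0,0],[1,0,0,-0.5,0,0,0],[1,0,0,-0.57,0,0,0],[1,0,0,-0.57,0,0,0]])

```text
t: 13.45
ee_pos: [0.6277, 0.1682, 0.2833]
tool_rot: [2.244, 2.197, 0.004]
wrist_force: [-0.0, -0.0, -2.1]
opening: 0.0287
grip_force: 59.2
```

Emit:
arm_command(increments=[[1,-0.1,-0.1,0,0,0,0.005],[1,-0.3,-0.3,0,0,0,0.015],[1,-0.5,-0.5,0,0,0,0.02],[1,-0.7,-0.7,0,0,0,0.03],[1,-0.86,-0.86,0,0,0,0.04],[1,-0.936,-0.927,0,0,0,0.04],[1,-0.936,-0.927,0,0,0,0.04],[1,-0.936,-0.927,0,0,0,0.04]])

```text
t: 14.25
ee_pos: [0.4857, 0.0308, 0.2815]
tool_rot: [-2.378, -2.053, -0.001]
wrist_force: [0.5, 0.3, -0.4]
opening: 0.0287
grip_force: 59.4
```

Run:
```python
from h import *
plan((.4849,.0312,.208,1.423))
from bench import snapshot
a=snapshot("scene")[60:385,180:475]
cv2.imwrite("pics/g5.png",cv2.resize(a,None,fx=1.8,fy=1.8,interpolation=cv2.INTER_CUBIC))
```

```text
[0.001, -0.006, 0.49, 0.0, -0.0, 0.0]
```

View pics/g5.png

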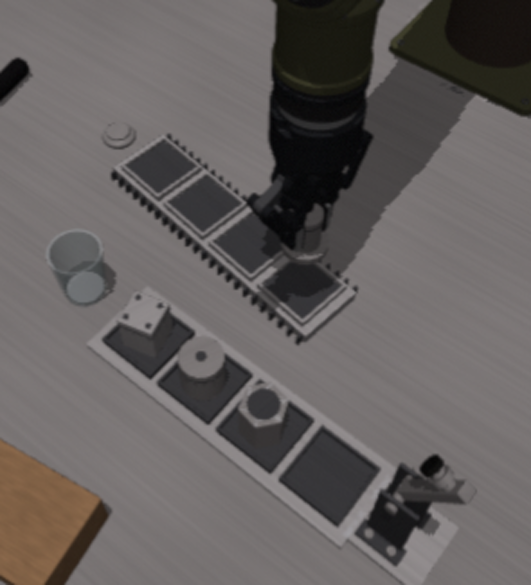

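The slim cell hangs upright over the left recess (~(305,285)), the clamp is fully open, and the other cells are undisturbed. Lowering it now.

Emit:
arm_command(increments=[[1,0,0,0.1,0,0,0],[1,0,0,0.25,0,0,0],[1,0,0,0.38,0,0,0],[1,0,0,0.44,0,0,0],[1,0,0,0.47,0,0,0],[1,0,0,0.485,0,0,0],[1,0,0,0.485,0,0,0],[1,0,0,0.485,0,0,0]])

```text
t: 15.1
ee_pos: [0.4856, 0.0307, 0.2099]
tool_rot: [2.378, 2.052, 0.002]
wrist_force: [0.0, 0.4, -1.7]
opening: 0.0284
grip_force: 59.4
```

Emit:
arm_command(increments=[[0,0,0,0,0,0,0],[0,0,0,0,0,0,0],[0,0,0,0,0,0,0],[0,0,0,0,0,0,0],[0,0,0,0,0,0,0],[0,0,0,-0.2,0,0,0],[0,0,0,-0.45,0,0,0],[0,0,0,-0.65,0,0,0],[0,0,0,-0.65,0,0,0]])

```text
t: 16.0
ee_pos: [0.487, 0.0307, 0.3109]
tool_rot: [2.374, 2.049, 0.011]
wrist_force: [1.2, -1.1, -1.0]
opening: 0.0854
grip_force: 0.0
```

Emit:
arm_command(increments=[[0,0.25,0.42,0,0,0,-0.02],[0,0.53,0.88,0,0,0,-0.04],[0,0.53,0.88,0,0,0,-0.04],[0,0.53,0.88,0,0,0,-0.04],[0,0.53,0.88,0,0,0,-0.04],[0,0.53,0.88,0,0,0,-0.04],[0,0.53,0.88,0,0,0,-0.04]])

```text
t: 16.7
ee_pos: [0.6258, 0.0893, 0.3065]
tool_rot: [-2.245, -2.197, 0.003]
wrist_force: [1.0, -0.6, -0.6]
opening: 0.0857
grip_force: 0.0
```

Run:
```python
from h import *
plan((.6275,.0907,.193,1.55))
```

```text
[0.01, 0.013, 0.757, -0.001, 0.0, -0.0]
```

Emit:
arm_command(increments=[[0,0.01,0.013,0.2,0,0,0],[0,0.01,0.013,0.45,0,0,0],[0,0.01,0.013,0.62,0,0,0],[0,0.01,0.013,0.72,0,0,0],[0,0.01,0.013,0.757,0,0,0],[0,0.01,0.013,0.757,0,0,0],[0,0.01,0.013,0.757,0,0,0]])

```text
t: 17.4
ee_pos: [0.6294, 0.0913, 0.1945]
tool_rot: [2.244, 2.197, 0.002]
wrist_force: [-0.2, -0.6, 0.7]
opening: 0.0855
grip_force: 0.0
```

Emit:
arm_command(increments=[[1,0,0,0,0,0,0],[1,0,0,0,0,0,0],[1,0,0,0,0,0,0],[1,0,0,0,0,0,0],[1,0,0,0,0,0,0],[1,0,0,0,0,0,0],[1,0,0,0,0,0,0]])

```text
t: 18.1
ee_pos: [0.6297, 0.0915, 0.1942]
tool_rot: [2.244, 2.197, 0.002]
wrist_force: [-1.8, -0.1, 5.6]
opening: 0.0414
grip_force: 61.4
```

Emit:
arm_command(increments=[[1,0,0,-0.1,0,0,0],[1,0,0,-0.3,0,0,0],[1,0,0,-0.5,0,0,0],[1,0,0,-0.58,0,0,0],[1,0,0,-0.58,0,0,0]])

```text
t: 18.6
ee_pos: [0.63, 0.0915, 0.2817]
tool_rot: [2.243, 2.197, 0.004]
wrist_force: [0.4, 0.0, -1.3]
opening: 0.0411
grip_force: 61.3
```

Emit:
arm_command(increments=[[1,-0.1,-0.1,0,0,0,0.005],[1,-0.3,-0.33,0,0,0,0.015],[1,-0.5,-0.55,0,0,0,0.02],[1,-0.7,-0.77,0,0,0,0.03],[1,-0.84,-0.94,0,0,0,0.04],[1,-0.91,-1.0,0,0,0,0.04],[1,-0.91,-1.0,0,0,0,0.04],[1,-0.91,-1.0,0,0,0,0.04]])

```text
t: 19.4
ee_pos: [0.4771, -0.0418, 0.2797]
tool_rot: [-2.378, -2.053, -0.001]
wrist_force: [-0.0, 0.3, -2.3]
opening: 0.0412
grip_force: 61.5
```

Run:
```python
from h import *
plan((.4739,-.043,.2035,1.423))
```

```text
[-0.012, -0.02, 0.508, 0.0, -0.0, 0.0]
```

Emit:
arm_command(increments=[[1,-0.012,-0.02,0.1,0,0,0],[1,-0.012,-0.02,0.25,0,0,0],[1,-0.012,-0.02,0.38,0,0,0],[1,-0.012,-0.02,0.45,0,0,0],[1,-0.012,-0.02,0.49,0,0,0],[1,-0.012,-0.02,0.505,0,0,0],[1,-0.012,-0.02,0.505,0,0,0],[1,-0.012,-0.02,0.505,0,0,0]])

```text
t: 20.2
ee_pos: [0.4739, -0.0432, 0.2051]
tool_rot: [2.377, 2.052, 0.002]
wrist_force: [0.2, 0.2, -2.6]
opening: 0.0411
grip_force: 61.6
```

Emit:
arm_command(increments=[[0,0,0,0,0,0,0],[0,0,0,0,0,0,0],[0,0,0,0,0,0,0],[0,0,0,0,0,0,0],[0,0,0,0,0,0,0],[0,0,0,-0.2,0,0,0],[0,0,0,-0.45,0,0,0],[0,0,0,-0.65,0,0,0],[0,0,0,-0.65,0,0,0]])

```text
t: 21.1
ee_pos: [0.4751, -0.0434, 0.306]
tool_rot: [2.374, 2.049, 0.009]
wrist_force: [0.8, 0.5, -0.0]
opening: 0.0855
grip_force: 0.0
```

Run:
```python
from h import *
plan((.6255,.0165,.30,1.549),(.6255,.0165,.193,1.549),(.6255,.0165,.28,1.549),(.4629,-.1172,.28,1.423),(.4629,-.1172,.204,1.423),(.4629,-.1172,.30,1.423),(.55,-.09,.30,1.6),(.6225,-.0595,.30,1.86))
```

```text
[0.542, 0.933, 0.048, 0.003, 0.0, -0.04]
[0.0, 0.0, 0.713, 0.0, 0.0, 0.0]
[0.0, 0.0, -0.58, 0.0, 0.0, 0.0]
[-0.915, -1.064, 0.0, 0.0, 0.0, 0.04]
[0.0, 0.0, 0.507, 0.0, 0.0, 0.0]
[0.0, 0.0, -0.64, 0.0, 0.0, 0.0]
[0.265, 0.548, 0.0, 0.0, 0.0, -0.056]
[0.189, 0.489, 0.0, 0.0, 0.0, -0.083]
```

Emit:
arm_command(increments=[[0,0.27,0.46,0.02,0,0,-0.02],[0,0.54,0.93,0.03,0,0,-0.04],[0,0.54,0.93,0.03,0,0,-0.04],[0,0.54,0.93,0.03,0,0,-0.04],[0,0.54,0.93,0.03,0,0,-0.04],[0,0.54,0.93,0.03,0,0,-0.04],[0,0.54,0.93,0.03,0,0,-0.04]])

```text
t: 21.8
ee_pos: [0.6213, 0.0159, 0.2971]
tool_rot: [-2.244, -2.196, 0.003]
wrist_force: [-0.4, 0.4, -0.4]
opening: 0.0856
grip_force: 0.0
```

Run:
```python
from h import *
plan((.6255,.0165,.193,1.549))
```

```text
[0.005, 0.03, 0.694, -0.001, 0.0, -0.0]
```

Emit:
arm_command(increments=[[0,0.005,0.02,0.2,0,0,0],[0,0.005,0.02,0.42,0,0,0],[0,0.005,0.02,0.58,0,0,0],[0,0.005,0.02,0.66,0,0,0],[0,0.005,0.02,0.7,0,0,0],[0,0.005,0.02,0.7,0,0,0],[0,0.005,0.02,0.7,0,0,0]])

```text
t: 22.5
ee_pos: [0.6265, 0.0171, 0.1938]
tool_rot: [2.244, 2.197, 0.002]
wrist_force: [0.6, -0.7, -0.3]
opening: 0.0853
grip_force: 0.0
```

Emit:
arm_command(increments=[[1,0,0,0,0,0,0],[1,0,0,0,0,0,0],[1,0,0,0,0,0,0],[1,0,0,0,0,0,0],[1,0,0,0,0,0,0],[1,0,0,0,0,0,0],[1,0,0,0,0,0,0]])

```text
t: 23.2
ee_pos: [0.6264, 0.0172, 0.1934]
tool_rot: [2.244, 2.197, 0.002]
wrist_force: [-0.5, 0.6, 5.5]
opening: 0.0427
grip_force: 61.7
```

Emit:
arm_command(increments=[[1,0,0,-0.1,0,0,0],[1,0,0,-0.3,0,0,0],[1,0,0,-0.5,0,0,0],[1,0,0,-0.58,0,0,0],[1,0,0,-0.58,0,0,0]])

```text
t: 23.7
ee_pos: [0.6267, 0.0172, 0.2808]
tool_rot: [2.243, 2.196, 0.004]
wrist_force: [0.1, -0.6, -2.6]
opening: 0.0427
grip_force: 61.4
```

Emit:
arm_command(increments=[[1,-0.1,-0.1,0,0,0,0.005],[1,-0.3,-0.33,0,0,0,0.015],[1,-0.5,-0.55,0,0,0,0.02],[1,-0.7,-0.77,0,0,0,0.03],[1,-0.84,-0.94,0,0,0,0.04],[1,-0.915,-1.0,0,0,0,0.04],[1,-0.915,-1.0,0,0,0,0.04],[1,-0.915,-1.0,0,0,0,0.04]])

```text
t: 24.5
ee_pos: [0.4737, -0.1168, 0.2788]
tool_rot: [-2.378, -2.052, -0.001]
wrist_force: [1.7, 0.2, -3.4]
opening: 0.0427
grip_force: 61.8
```

Run:
```python
from h import *
plan((.4629,-.1172,.204,1.423))
```

```text
[-0.013, -0.071, 0.499, 0.0, -0.0, 0.0]
```

Emit:
arm_command(increments=[[1,-0.013,-0.07,0.05,0,0,0],[1,-0.013,-0.07,0.2,0,0,0],[1,-0.013,-0.07,0.35,0,0,0],[1,-0.013,-0.07,0.45,0,0,0],[1,-0.013,-0.07,0.49,0,0,0],[1,-0.013,-0.07,0.503,0,0,0],[1,-0.013,-0.07,0.503,0,0,0],[1,-0.013,-0.07,0.503,0,0,0]])

```text
t: 25.3
ee_pos: [0.4634, -0.1173, 0.2047]
tool_rot: [2.377, 2.052, 0.002]
wrist_force: [-0.1, -0.1, -2.5]
opening: 0.0428
grip_force: 61.9
```

Emit:
arm_command(increments=[[0,0,0,0,0,0,0],[0,0,0,0,0,0,0],[0,0,0,0,0,0,0],[0,0,0,0,0,0,0],[0,0,0,0,0,0,0],[0,0,0,-0.2,0,0,0],[0,0,0,-0.45,0,0,0],[0,0,0,-0.65,0,0,0],[0,0,0,-0.65,0,0,0]])

```text
t: 26.2
ee_pos: [0.4644, -0.1178, 0.3056]
tool_rot: [2.373, 2.048, 0.008]
wrist_force: [1.3, 0.1, 0.3]
opening: 0.0855
grip_force: 0.0
```

Emit:
arm_command(increments=[[0,0.13,0.27,0,0,0,-0.03],[0,0.265,0.548,0,0,0,-0.056],[0,0.265,0.548,0,0,0,-0.056],[0,0.265,0.548,0,0,0,-0.056]])

```text
t: 26.6
ee_pos: [0.5499, -0.0896, 0.3003]
tool_rot: [-2.187, -2.253, 0.002]
wrist_force: [-0.1, -0.3, -0.4]
opening: 0.0856
grip_force: 0.0
```

Emit:
arm_command(increments=[[0,0.1,0.25,0,0,0,-0.04],[0,0.19,0.49,0,0,0,-0.083],[0,0.19,0.49,0,0,0,-0.083],[0,0.19,0.49,0,0,0,-0.083],[0,0.19,0.49,0,0,0,-0.083]])

```text
t: 27.1
ee_pos: [0.6205, -0.0598, 0.301]
tool_rot: [-1.878, -2.516, 0.003]
wrist_force: [-0.4, -0.4, -0.3]
opening: 0.0856
grip_force: 0.0
```

Run:
```python
from h import *
plan((.6225,-.0595,.193,1.86))
```

```text
[-0.002, 0.015, 0.72, -0.001, -0.0, -0.0]
```

Emit:
arm_command(increments=[[0,-0.002,0.01,0.2,0,0,0],[0,-0.002,0.01,0.42,0,0,0],[0,-0.002,0.01,0.6,0,0,0],[0,-0.002,0.01,0.69,0,0,0],[0,-0.002,0.01,0.725,0,0,0],[0,-0.002,0.01,0.725,0,0,0],[0,-0.002,0.01,0.725,0,0,0]])

```text
t: 27.8
ee_pos: [0.6243, -0.0594, 0.1942]
tool_rot: [1.876, 2.517, 0.002]
wrist_force: [-0.4, -0.6, 0.8]
opening: 0.0852
grip_force: 0.0
```

Emit:
arm_command(increments=[[1,0,0,0,0,0,0],[1,0,0,0,0,0,0],[1,0,0,0,0,0,0],[1,0,0,0,0,0,0],[1,0,0,0,0,0,0],[1,0,0,0,0,0,0],[1,0,0,0,0,0,0]])

```text
t: 28.5
ee_pos: [0.6242, -0.0592, 0.1936]
tool_rot: [1.876, 2.518, 0.001]
wrist_force: [0.1, -0.2, 5.5]
opening: 0.0379
grip_force: 60.2
```

Emit:
arm_command(increments=[[1,0,0,-0.1,0,0,0],[1,0,0,-0.3,0,0,0],[1,0,0,-0.5,0,0,0],[1,0,0,-0.58,0,0,0],[1,0,0,-0.58,0,0,0]])

```text
t: 29.0
ee_pos: [0.6245, -0.0593, 0.2811]
tool_rot: [1.876, 2.517, 0.003]
wrist_force: [0.6, 0.1, -2.6]
opening: 0.0375
grip_force: 59.9
```

Run:
```python
from h import *
plan((.537,-.125,.281,1.64),(.4519,-.1914,.281,1.423),(.4519,-.1914,.204,1.423))
```

```text
[-0.253, -0.684, -0.001, 0.001, 0.0, 0.07]
[-0.402, -0.597, 0.0, 0.0, 0.0, 0.069]
[0.0, 0.0, 0.513, 0.0, 0.0, 0.0]
```

Emit:
arm_command(increments=[[1,-0.04,-0.12,0,0,0,0.012],[1,-0.1,-0.29,0,0,0,0.03],[1,-0.17,-0.48,0,0,0,0.05],[1,-0.25,-0.684,0,0,0,0.07]])

```text
t: 29.4
ee_pos: [0.5346, -0.1245, 0.2774]
tool_rot: [-2.142, -2.294, 0.003]
wrist_force: [0.5, -1.2, -1.7]
opening: 0.0376
grip_force: 59.9
```

Emit:
arm_command(increments=[[1,-0.13,-0.2,0,0,0,0.023],[1,-0.26,-0.4,0,0,0,0.046],[1,-0.36,-0.54,0,0,0,0.06],[1,-0.402,-0.597,0,0,0,0.069],[1,-0.402,-0.597,0,0,0,0.069],[1,-0.402,-0.597,0,0,0,0.069]])

```text
t: 30.0
ee_pos: [0.4516, -0.1907, 0.2791]
tool_rot: [-2.377, -2.053, -0.001]
wrist_force: [0.1, 0.4, -2.2]
opening: 0.0378
grip_force: 60.0
```

Run:
```python
from h import *
plan((.4519,-.1914,.204,1.423))
```

```text
[-0.005, 0.003, 0.501, -0.0, -0.0, 0.001]
```

Set down, open, rise, then back off towards the robot's right for a clear view.

Emit:
arm_command(increments=[[1,0,0,0.05,0,0,0],[1,0,0,0.2,0,0,0],[1,0,0,0.35,0,0,0],[1,0,0,0.45,0,0,0],[1,0,0,0.49,0,0,0],[1,0,0,0.505,0,0,0],[1,0,0,0.505,0,0,0],[1,0,0,0.505,0,0,0]])

```text
t: 30.8
ee_pos: [0.4519, -0.1909, 0.2045]
tool_rot: [2.376, 2.052, 0.001]
wrist_force: [0.4, 0.0, -3.3]
opening: 0.0374
grip_force: 60.1
```

Emit:
arm_command(increments=[[0,0,0,0,0,0,0],[0,0,0,0,0,0,0],[0,0,0,0,0,0,0],[0,0,0,0,0,0,0],[0,0,0,0,0,0,0],[0,0,0,-0.2,0,0,0],[0,0,0,-0.45,0,0,0],[0,0,0,-0.75,0,0,0],[0,0,0,-0.75,0,0,0]])

```text
t: 31.7
ee_pos: [0.4534, -0.1919, 0.3222]
tool_rot: [2.371, 2.046, 0.008]
wrist_force: [0.3, -0.0, -1.4]
opening: 0.0854
grip_force: 0.0
```

Emit:
arm_command(increments=[[0,-0.2,-0.1,0,0,0,0],[0,-0.5,-0.25,0,0,0,0],[0,-0.8,-0.4,0,0,0,0],[0,-1.0,-0.5,0,0,0,0],[0,-1.0,-0.5,0,0,0,0]])

```text
t: 32.2
ee_pos: [0.3528, -0.3309, 0.3161]
tool_rot: [2.384, 2.046, -0.002]
wrist_force: [0.9, 0.2, 0.3]
opening: 0.0853
grip_force: 0.0
```

Run:
```python
from h import *
from bench import snapshot
a=snapshot("top")[140:290,190:480];b=snapshot("scene")[120:260,220:400]
A=cv2.resize(a,None,fx=2,fy=2,interpolation=cv2.INTER_CUBIC);B=cv2.resize(b,None,fx=2,fy=2,interpolation=cv2.INTER_CUBIC)
c=np.zeros((580,580,3),np.uint8);c[:300]=A;c[300:,:360]=B;cv2.imwrite("pics/end.png",c)
```

```text
(no output)
```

View pics/end.png

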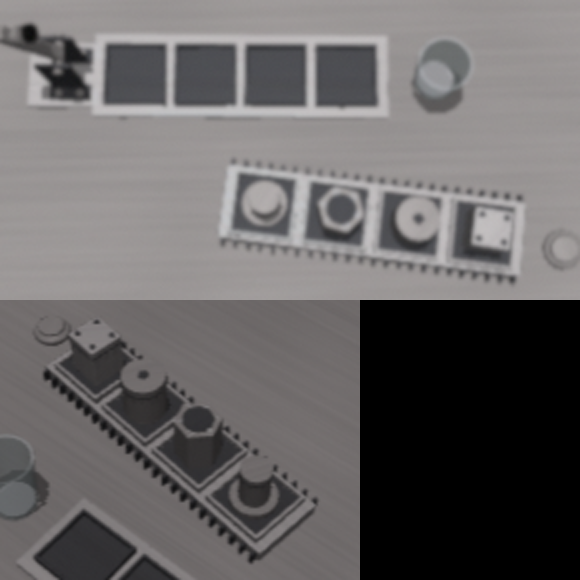

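The picture shows all four cells upright in the rack, in the order slim (265,200), hex (340,211), round (418,219), square (491,229), with the clamp open. One quick numeric check before I hand in.

Run:
```python
from h import *
w=-.1475;M=np.array([[np.cos(w),-np.sin(w)],[np.sin(w),np.cos(w)]]);c=np.array([.4684,-.0801])
t=onz("top",crop([(340,211),(418,219),(491,229)],2,190,140),.068);f=onz("top",crop([(264,204)],2,190,140),.026)
s=onz("scene",crop([(199,119),(143,77),(96,37)],2,220,120),.068)
for n,p in(("top",t),("slimflange",f),("scene",s)):print(n,((p-c)@M*1000).round(1).tolist())
```

```text
top [[-1.9, 37.1], [0.1, -38.7], [-0.6, -109.7]]
slimflange [[-0.1, 112.3]]
scene [[-2.0, 37.4], [1.3, -36.4], [0.2, -107.3]]
```

All cells are within 6 mm of their recess centres, so I'm handing in.

```bash
python3 -c "
from bench import order
print(order.close_job())"
```

```text
the job is handed in; nothing more can be done
None
```

I flipped the clamp open on the second try (the first grip slipped) and moved all four cells upright to the rack in their tray order (slim, hex, round, square), each measured within about 6 mm of its recess centre; I handed the job in at about 32 s, but no verdict came back.

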